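# Gilt corner piece to the drying end of the bent rail

### The job

Take the carrier that hangs on the bent drying rail by its oak grip and slide it along the rod, round both bends, to the red stop ball; press it lightly up against the ball so that it is fully home, then let go and leave it hanging there. Go gently and feel your way: the rod was bent by hand, and the ring must never bear on it with more than 8 newtons. Leave everything else on the table where it is.

Things in the scene. Friction and masses are not known exactly. Their poses are not given: they have to be found in the camera images.
- rail: bent drying rail: level steel rod, 8 mm thick, centre line 160 mm above the table, on two fixed posts with iron feet 68 mm across; it does not give. Origin on the table near its middle, z up. First straight: from the first post at x -40, y -152 mm, 105 mm along +y; a brass disc (radius 12) 12 to 18 mm from that post keeps the carrier on
- bend1 (a point): end of the first straight, on the rod's centre line, rail axes. Here the rod bends right (to +x) by about 50 degrees, then runs straight about 75 mm, bends back left about 50 degrees, then a last straight, 125 mm, to the second post. Bends: centre-line radius 25 mm. Hand-bent: each bend is up to 14 degrees over or under, the middle straight up to 18 mm long or short, moving all that follows
- stop (a point): centre of the red stop ball (radius 12 mm, a brass screw below it), threaded on the last straight and clamped, on the rod's centre line, 60 to 110 mm after the end of the second bend; it does not move. Its x and y axes mean nothing. With the carrier home against it, the ring's centre is about 14 mm from the ball's centre
- ring (a point): centre of the carrier's brass ring: hole radius 6.5 mm, outer radius 14 mm, 7 mm long along its own y axis, the axis of the hole, along the rod; z up. The carrier (about 0.12 kg, loose) starts on the first straight and hangs with the top of the hole resting on the rod, its ring's centre about 2.5 mm below the rod's centre line; it may swing and turn a little
- grip (a point): centre of the oak grip block above the ring (42 mm above the ring's centre, same axes): 14 mm along y (the rod), 26 mm along x, 32 mm high. A brass neck, 8 mm thick, joins it to the ring; the gilt corner piece hangs below the ring, down to 60 mm below its centre
- mallet: small oak mallet lying on the table, head 36 mm thick and 75 mm long, handle 140 mm; leave it alone
- tweezers_case: flat tin tweezers case, 50 x 130 x 18 mm; leave it alone
- spandrel: another gilt corner piece, about 60 mm, lying flat on the table; leave it alone
- lacquer_jar: amber jar, 52 mm across, 70 mm high; leave it alone
- oil_can: blue can, 48 mm across, 85 mm high; leave it alone
- brush: brush lying on the table; leave it alone
Things that resemble listed ones, but are neither listed nor needed, are in the scene too. Leave any purple or white look-alike of the rail alone. What is shaped like the part that bears ring but black or purple is not meant.

How it is judged:
By the outcome, as a careful person would: the job done as asked, in the order asked, and still so for the second after the job is handed in, with the robot touching nothing.
It also fails if it takes over 72 s, if anything falls off the work surface, if the arm or the gripper's body presses on something with over 40 N, if the wrist force passes 120 N, or if a joint passes its speed limit or range.

### The arm

A 7-joint arm with a two-finger parallel gripper is mounted at the origin on the work surface. World frame = base frame: x ahead of the robot, y to its left, z up, the work surface at z = 0. Lengths are in m, angles in rad, forces in N, time in s.
With the tool pointing down it reaches from about 0.4 to 0.85 m from the base axis. Payload 10.4 kg.
Tool frame: the origin (TCP) lies on the centre line of the jaws, within the pads' length; the fingertips stand 11 mm ahead of it and the grasp point (between the pads) lies 8 mm behind it; z points along the fingers, y is the line along which they close (so a half turn about z gives the same grasp; the last joint's range is limited). The gripper opens to 87 mm and grips with 3 to 60 N. Pads are 19 mm wide; open, the fingers measure 117 mm over their backs; the gripper's body (75 mm by 190 mm) begins 51 mm behind the grasp point.
Start: joints at [1.091, 0.332, -0.065, 1.46, 0.022, 1.35, -0.088], TCP at [0.276, -0.561, 0.234] pointing down, gripper open.
Joint ranges: [-2.6, 2.6], [-0.5, 2.12], [-1.47, 1.34], [0.16, 2.42], [-1.27, 4.41], [0.06, 2.06], [-2.6, 2.6]. Speed limits (rad/s): [2.22, 2.22, 2.79, 2.79, 3.14, 3.14, 3.14].

### API

Orientations are given as a unit quaternion [x, y, z, w].
In Python, from bench import r gives the robot as it stands.
- The arm moves only by the shell command python3 -m pendant 'ROWS' [OPENING] [FORCE]. ROWS is JSON, a list of rows, each a list of 4 numbers: the shift along the tool's x, y, z in m, then the turn about the tool's z in rad. A call has 1 to 8 rows; each row shifts and turns the commanded pose from where the row before left it, along the tool's axes as they then stand; what a row does not reach is not made up. A row lasts 1/12 s, in which the tool goes at most 41.7 mm and 7.16 degrees, less where a joint would pass 70% of its speed; a pose out of reach is approached as far as the arm can. A call with a gripper value outside its range is refused whole. OPENING is the opening, from 0 (shut) to 1 (fully open), set as the call begins (- or left out, the last holds). The fingers move at their own pace and stop on an object; FORCE is the grip in N (left out, the last holds). Time passes only in rows, so rows that do not move let the fingers close. It gives the time, the measured TCP pose, the force, the opening and the grip force at its end, in the units of the state.
- r.read_state(): the state, without advancing time (a new reading comes with each control period).
- r.camera(name): name is "scene" or "side" or "wrist"; returns a dict with "img" (400x640x3 uint8, red, green, blue), "camera_matrix" (3x3 intrinsics, pixels), "xyz" and "attitude" of the camera in the world. Camera axes: x right, y down, z forward; pixel columns grow to the right and rows downward; lengths in m; the calibration is good to about 2 mm. The wrist camera is an equidistant fisheye: a pixel r from the principal point sees the ray r / f radians off the axis. A picture is of the moment at which its call begins. There is no depth.
- r.close_job(): hands the job in; it is judged then, once.
Trained networks look in the newest picture that a camera, given by its name, has taken for a name from the list of things; names that differ only in an ending like _2 or _b are one class to them, and where a whole thing is asked for, a point or a joint stands for the part that bears it (a point fixed in the world has none). Each returns a list of dicts, best first, with "score" (0 to 1); they miss things now and then, are a little off and sometimes report something else, mostly with a low value. They report only what shows in the picture. A call takes as long as a camera call. They do not tell look-alikes from the thing itself.
- r.outline_of(thing, camera): "mask" (400x640 bool, what is visible of it) and "bbox" ([centre column, centre row, width, height] in pixels, round what is visible of it).
The state is a dict: "time": time; "joint_positions": joint angles; "joint_vel": joint speeds; "joint_torque": joint torques, N m; "ee_pos": TCP position; "eef_rot": TCP orientation; "ft_force": force on the tool from outside, world axes, zero at the start; "torque": the same for the moment, N m; "width": finger opening in m; "grip_force": force on a finger pad.
Only numpy, scipy, OpenCV 4.12 (cv2) and the standard library are available. Lean on these libraries where they do the work, as an engineer would, in place of code of your own. Each camera call takes 0.05 s, during which the arm holds its last target. There are 200 camera calls.

## Working session

There is one attempt and no reset: what is moved stays moved. The work goes in short steps, Python scripts to look and compute and a shell command to move; the robot and the scene stay as the last step left them, time stands still between calls to the robot, and variables do not carry over. Pictures are saved under pics/ and viewed, at most 10 in all, crops included, and the job is handed in when it is done.

```bash
ls; mkdir -p pics
python3 - <<'E'
from bench import r
import cv2
s=r.read_state(); print({k:(s[k]) for k in ('time','ee_pos','eef_rot','ft_force','width')})
for c in ('scene','side'):
    d=r.camera(c); cv2.imwrite(f'pics/{c}0.png',d['img'][...,::-1]); print(c,d['camera_matrix'],d['xyz'],d['attitude'])
    for t in ('rail','ring','grip','stop','bend1'):
        try: print(t,[(round(o['score'],2),[int(v) for v in o['bbox']]) for o in r.outline_of(t,c)])
        except Exception as e: print(t,e)
E
```

```text
pics
{'time': 0.0, 'ee_pos': array([ 0.27550969, -0.56059213,  0.23276699]), 'eef_rot': array([ 9.74028281e-01,  2.26425324e-01, -1.87303533e-04, -6.66977015e-04]), 'ft_force': array([-0.21776333, -0.31175176, -0.32288327]), 'width': 0.08726062866815787}
scene [[384.47057045   0.         321.5630757 ]
 [  0.         384.47057045 201.35604079]
 [  0.           0.           1.        ]] [ 1.02049244 -0.24581182  0.88812149] [ 0.77727005  0.56342901 -0.16708776 -0.22467908]
rail [(0.97, [326, 200, 59, 60]), (0.71, [384, 125, 54, 55]), (0.69, [427, 272, 26, 29]), (0.67, [314, 152, 58, 58])]
ring [(0.81, [338, 174, 10, 28]), (0.79, [279, 237, 24, 31]), (0.64, [325, 201, 54, 60]), (0.54, [264, 204, 22, 33])]
grip [(0.71, [264, 204, 18, 30]), (0.68, [277, 238, 26, 31]), (0.5, [340, 176, 7, 44])]
stop [(0.64, [439, 165, 9, 10])]
bend1 [(0.85, [384, 126, 58, 55]), (0.68, [326, 200, 59, 57])]
side [[370.33577586   0.         321.98767911]
 [  0.         370.33577586 209.51567146]
 [  0.           0.           1.        ]] [0.39625388 0.85882287 0.666559  ] [-0.08050507  0.85641859 -0.5067461   0.05722339]
rail [(0.73, [348, 238, 16, 18]), (0.69, [398, 233, 22, 49]), (0.61, [410, 280, 26, 66]), (0.58, [333, 193, 48, 15])]
ring [(0.84, [345, 212, 25, 33]), (0.55, [365, 212, 19, 28]), (0.53, [333, 208, 2, 26]), (0.17, [331, 194, 49, 11])]
grip [(0.57, [348, 239, 16, 21]), (0.54, [365, 211, 8, 28]), (0.51, [344, 211, 24, 35]), (0.49, [337, 208, 8, 26])]
stop [(0.51, [311, 257, 6, 6])]
bend1 [(0.91, [409, 279, 25, 66]), (0.68, [400, 232, 22, 56]), (0.56, [344, 213, 28, 35])]
```

Run:
```python
import cv2
a=cv2.imread('pics/scene0.png')[80:320,200:500]; cv2.imwrite('pics/scene0c.png',cv2.resize(a,(750,600),interpolation=cv2.INTER_CUBIC))
a=cv2.imread('pics/side0.png')[150:340,230:470]; cv2.imwrite('pics/side0c.png',cv2.resize(a,(750,594),interpolation=cv2.INTER_CUBIC))
```

```text
(no output)
```

View pics/scene0c.png

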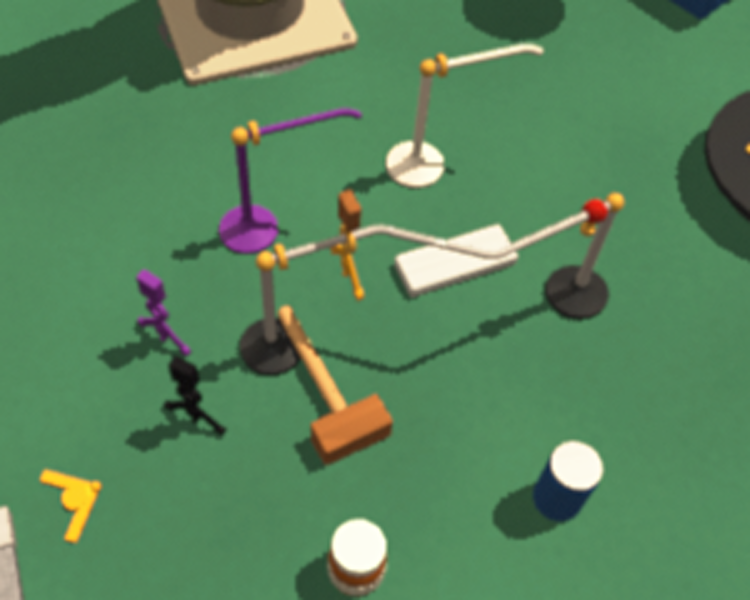

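View pics/side0c.png

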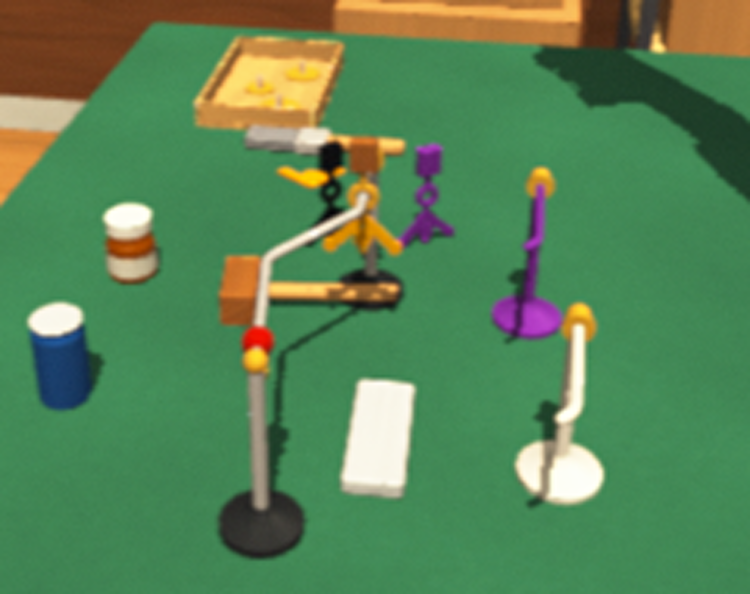

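The wanted rail is the steel one: post tops at scene pixels (306,184) and (446,160), red ball at (438,164). Its carrier is the one with the oak grip at (340,164). The purple (261,203) and black (274,236) carriers are look-alikes, and so are the purple and white rails.

```bash
cat > h.py <<'E'
import numpy as np, cv2
from scipy.spatial.transform import Rotation as R
def ray(d,uv,fish=False):
    K=d['camera_matrix']; p=np.array([(uv[0]-K[0,2])/K[0,0],(uv[1]-K[1,2])/K[1,1]])
    if fish:
        t=np.hypot(*p); v=np.r_[p/t*np.sin(t),np.cos(t)] if t>0 else np.array([0,0,1.])
    else: v=np.r_[p,1]
    return R.from_quat(d['attitude']).apply(v)
def onz(d,uv,z=.16,fish=False):
    v=ray(d,uv,fish); return d['xyz']+v*(z-d['xyz'][2])/v[2]
def pix(d,X,fish=False):
    K=d['camera_matrix']; v=R.from_quat(d['attitude']).inv().apply(np.array(X)-d['xyz'])
    if fish:
        t=np.arctan2(np.hypot(v[0],v[1]),v[2]); p=v[:2]/np.hypot(v[0],v[1])*t
    else: p=v[:2]/v[2]
    return np.array([K[0,2]+p[0]*K[0,0],K[1,2]+p[1]*K[1,1]])
E
python3 - <<'E'
from bench import r
from h import *
np.set_printoptions(precision=4,suppress=True)
d=r.camera('scene'); s=r.camera('side')
for n,p in dict(post1=(265,260),b1=(378,230),b2=(498,254),ball=(595,210),post2=(616,201)).items():
    print(n,onz(d,(200+p[0]*.4,80+p[1]*.4)))
for n,p in dict(post1=(363,193),b1=(355,205),b2=(265,262),ball=(258,341),post2=(256,360)).items():
    print('s',n,onz(s,(230+p[0]*.32,150+p[1]*.32)))
print('grip',onz(d,(200+349*.4,80+211*.4),.2), onz(s,(230+365*.32,150+156*.32),.2))
w=r.camera('wrist'); print(w['camera_matrix'],w['xyz'],w['attitude']); cv2.imwrite('pics/w0.png',w['img'][...,::-1])
print(r.read_state()['time'])
E
```

```text
post1 [ 0.521  -0.1263  0.16  ]
b1 [ 0.5214 -0.015   0.16  ]
b2 [0.5823 0.0809 0.16  ]
ball [0.5641 0.19   0.16  ]
post2 [0.5605 0.2142 0.16  ]
s post1 [ 0.5162 -0.0461  0.16  ]
s b1 [ 0.5201 -0.0233  0.16  ]
s b2 [0.5786 0.0819 0.16  ]
s ball [0.5608 0.1881 0.16  ]
s post2 [0.5572 0.2106 0.16  ]
grip [ 0.5205 -0.0451  0.2   ] [ 0.5143 -0.0414  0.2   ]
[[309.7069   0.     321.4267]
 [  0.     309.7069 199.3799]
 [  0.       0.       1.    ]] [ 0.3405 -0.5293  0.3838] [ 0.841  -0.5241 -0.0707  0.1143]
0.75
```

```bash
python3 -m pendant '[[0,0,-0.02,0.1142],[0,0,-0.02,0.1142],[0,0,-0.02,0.1142],[0,0,-0.02,0.1142],[0.03,-0.03,0,0],[0.03,-0.03,0,0],[0.03,-0.03,0,0],[0.03,-0.03,0,0]]' 1 && python3 -m pendant '[[0.02,-0.035,0,0],[0.02,-0.035,0,0],[0,-0.035,0,0],[0,-0.035,0,0],[0,-0.035,0,0],[0,-0.035,0,0],[0,-0.035,0,0],[0,-0.035,0,0]]'
```

```text
time: 1.42
ee_pos: [0.3945, -0.4416, 0.3138]
eef_rot: [1.0, -0.0, 0.0, 0.0]
ft_force: [0.0, -1.4, 0.3]
width: 0.087
grip_force: 0.0
time: 2.08
ee_pos: [0.4332, -0.1614, 0.3137]
eef_rot: [1.0, 0.0, 0.0, 0.0]
ft_force: [0.5, -0.5, 0.1]
width: 0.0872
grip_force: 0.0
```

```bash
python3 -m pendant '[[0,-0.03,0,0],[0,-0.03,0,0],[0,-0.03,0,0],[0,-0.03,0,0],[-0.01,-0.03,0,0],[-0.01,-0.03,0,0],[0,0,0,0],[0,0,0,0]]'
python3 - <<'E'
from bench import r
from h import *
np.set_printoptions(precision=4,suppress=True)
w=r.camera('wrist'); print(w['xyz'],w['attitude']); cv2.imwrite('pics/w1.png',w['img'][...,::-1])
for n,p in dict(post1=(.521,-.126,.16),b1=(.521,-.015,.16),b2=(.582,.081,.16),ball=(.562,.189,.16),post2=(.56,.214,.16),grip=(.52,-.045,.2)).items(): print(n,pix(w,p,True))
for t in ('ring','grip','stop','rail'): print(t,[(round(o['score'],2),[int(v) for v in o['bbox']]) for o in r.outline_of(t,'wrist')])
E
```

```text
time: 2.75
ee_pos: [0.4133, 0.0182, 0.314]
eef_rot: [1.0, 0.002, 0.001, 0.001]
ft_force: [-0.5, -0.8, -0.1]
width: 0.087
grip_force: 0.0
[0.4854 0.0181 0.4642] [ 0.7016 -0.7    -0.0937  0.0953]
post1 [460.2932  88.5097]
b1 [355.0673  80.8203]
b2 [257.3758  23.3371]
ball [159.9631  53.4916]
post2 [140.8824  58.7592]
grip [394.8181  78.4696]
ring [(0.68, [390, 92, 34, 61]), (0.62, [489, 64, 58, 39]), (0.57, [495, 133, 59, 38])]
grip [(0.92, [495, 132, 56, 36]), (0.9, [390, 89, 39, 58])]
stop [(0.71, [162, 55, 29, 21])]
rail [(0.91, [233, 225, 102, 57]), (0.74, [379, 208, 125, 67]), (0.68, [404, 98, 127, 42])]
```

View pics/w1.png

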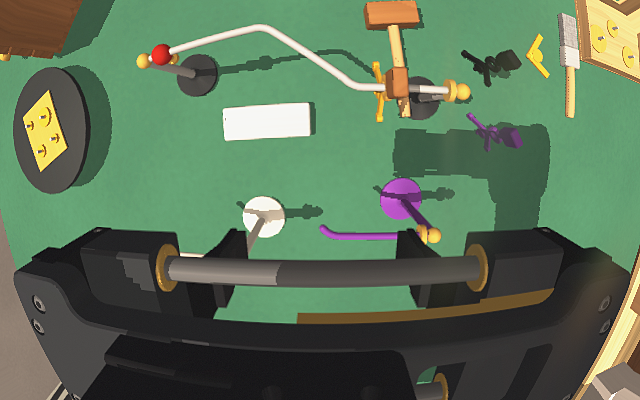

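The wrist view shows the steel rod from its post at (463,91) through bend 1 at (355,86) and bend 2 at (262,27) to the red ball at (162,54). The oak grip of the brass carrier is at (397,83). The purple (497,132) and black (490,65) carriers lie apart on the table. Next I fit the rod's centre line.

```bash
cat > fit.py <<'E'
from h import *
from scipy.optimize import least_squares
from scipy.spatial import cKDTree
def curve(p,last=.125,n=1):
    x,y,th,L1,a1,m,a2=p; Rb=.025; ds=.0005; P=[];T=[]
    segs=[(L1,0),(Rb*a1,-1/Rb),(m,0),(Rb*a2,1/Rb),(last,0)]
    q=np.array([x,y]); 
    for L,k in segs:
        N=max(int(L/ds),1); h=L/N
        for i in range(N):
            P.append(q); T.append(th); tm=th+k*h/2; q=q+h*np.array([np.cos(tm),np.sin(tm)]); th+=k*h
    return np.array(P),np.array(T)
def fit(pts,p0,post1):
    def f(p):
        P,T=curve(p); d,i=cKDTree(P).query(pts); v=pts-P[i]; n=np.c_[-np.sin(T[i]),np.cos(T[i])]
        return np.r_[(v*n).sum(1),(p[:2]-post1)*5]
    return least_squares(f,p0,loss='soft_l1',f_scale=.002,diff_step=1e-4)
E
python3 - <<'E'
from bench import r
from fit import *
np.set_printoptions(precision=4,suppress=True)
w=r.camera('wrist'); img=w['img']; hsv=cv2.cvtColor(img,cv2.COLOR_RGB2HSV)
m=((hsv[...,1]<70)&(hsv[...,2]>110)).astype(np.uint8)
box=np.zeros_like(m); box[15:105,168:448]=1; m&=box
m[(np.indices(m.shape)[0]>95-0)]=0
n,l,st,_=cv2.connectedComponentsWithStats(m); print(st[1:][st[1:,4]>20])
keep=np.isin(l,[i for i in range(1,n) if st[i,4]>20]); v,u=np.nonzero(keep)
pts=np.array([onz(w,(a,b),.16,True)[:2] for a,b in zip(u,v)])
post1=onz(w,(463,91),.16,True)[:2]; print('post1',post1,'post2',onz(w,(143,61),.16,True)[:2])
p0=[*post1,1.6,.105,.87,.075,.87]
s=fit(pts,p0,post1); p=s.x; print(p,np.degrees(p[[2,4,6]]),'cost',s.cost,len(pts),np.std(s.fun))
P,T=curve(p); np.savez('rod.npz',p=p)
d,i=cKDTree(P).query(pts); print('resid by arc',[(round(a,2),round(float(np.mean(((pts-P[i])*np.c_[-np.sin(T[i]),np.cos(T[i])]).sum(1)[(i*5e-4>=a)&(i*5e-4<a+.03)])*1e3),2)) for a in np.arange(.02,.35,.03)])
ball=r.outline_of('stop','wrist')[0]['mask']; red=(hsv[...,0]<8)|(hsv[...,0]>172); red&=(hsv[...,1]>180); red[:, :140]=0; red[:,185:]=0; red[80:]=0
vv,uu=np.nonzero(red); print('ball pix',uu.mean(),vv.mean(),len(uu)); B=onz(w,(uu.mean(),vv.mean()),.16,True); print('ball',B, cKDTree(P).query(B[:2]), P[-1],T[-1])
# scene check
for nm in ('scene','side'):
    c=r.camera(nm); 
    print(nm,[pix(c,[*P[k],.16]).round(1) for k in (0,len(P)//3,2*len(P)//3)])
g=r.outline_of('grip','wrist');
E
```

```text
[[ 168   24  214   67 1916]
 [ 168   67   26   12  163]
 [ 406   84   40    9  308]]
post1 [ 0.5181 -0.1314] post2 [0.558  0.2079]
[ 0.5185 -0.1314  1.6003  0.1073  0.6463  0.094   0.8394] [91.6912 37.0326 48.0959] cost 0.012095287663212297 2387 0.006501278817933752
resid by arc [(np.float64(0.02), -0.18), (np.float64(0.05), 0.19), (np.float64(0.08), -0.04), (np.float64(0.11), 0.15), (np.float64(0.14), -0.12), (np.float64(0.17), -0.07), (np.float64(0.2), 0.12), (np.float64(0.23), 0.78), (np.float64(0.26), -1.05), (np.float64(0.29), 6.35), (np.float64(0.32), 9.08)]
ball pix 158.45047923322684 55.61341853035144 313
ball [0.5608 0.1877 0.16  ] (0.0050614012161183134, 677) [0.5508 0.2091] 1.7934041624973913
scene [array([303.6, 183.7]), array([352.3, 170.7]), array([402.5, 178.8])]
side [array([349.4, 198.1]), array([343.5, 217.8]), array([314.5, 235.9])]
```

```bash
cat > measure.py <<'E'
from bench import r
from fit import *
np.set_printoptions(precision=4,suppress=True)
w=r.camera('wrist'); img=w['img']; hsv=cv2.cvtColor(img,cv2.COLOR_RGB2HSV)
m=((hsv[...,1]<70)&(hsv[...,2]>110)).astype(np.uint8)
m[:15]=0;m[96:]=0;m[:,:176]=0;m[:,448:]=0; m[66:,:230]=0
n,l,st,_=cv2.connectedComponentsWithStats(m); print(st[1:][st[1:,4]>20])
keep=np.isin(l,[i for i in range(1,n) if st[i,4]>20]); v,u=np.nonzero(keep)
pts=np.array([onz(w,(a,b),.16,True)[:2] for a,b in zip(u,v)])
post1=np.array([.5181,-.1314])
s=fit(pts,[*post1,1.6,.105,.7,.09,.8],post1); p=s.x; print(p,np.degrees(p[[2,4,6]]),np.std(s.fun))
P,T=curve(p); np.savez('rod.npz',p=p)
d,i=cKDTree(P).query(pts); e=((pts-P[i])*np.c_[-np.sin(T[i]),np.cos(T[i])]).sum(1)
print([(round(a,2),round(float(np.mean(e[(i*5e-4>=a)&(i*5e-4<a+.03)])*1e3),2)) for a in np.arange(.02,.30,.03)])
red=((hsv[...,0]<6)|(hsv[...,0]>174))&(hsv[...,1]>180); red[:,:148]=0; red[:,185:]=0; red[80:]=0
vv,uu=np.nonzero(red); uu,vv=(uu.min()+uu.max())/2,(vv.min()+vv.max())/2
B=onz(w,(uu,vv),.16,True); print('ball',uu,vv,B,cKDTree(P).query(B[:2]),len(P),P[-1],np.degrees(T[-1]))
o=((hsv[...,0]>5)&(hsv[...,0]<18)&(hsv[...,1]>120)&(hsv[...,2]>90)&(hsv[...,2]<215)).astype(np.uint8); o[:60]=0;o[105:]=0;o[:,:380]=0;o[:,415:]=0
n,l,st,c=cv2.connectedComponentsWithStats(o); print('oak',st[1:],c[1:])
E
python3 measure.py
python3 - <<'E'
import cv2
a=cv2.imread('pics/w1.png')[0:130,340:480]; cv2.imwrite('pics/w1c.png',cv2.resize(a,None,fx=4.5,fy=4.5,interpolation=cv2.INTER_CUBIC))
E
```

```text
[[ 176   24  207   67 1860]
 [ 407   84   40   12  325]]
[ 0.5181 -0.1314  1.5972  0.1076  0.6465  0.0915  0.7806] [91.5104 37.044  44.7227] 0.002502548840763636
[(np.float64(0.02), 0.11), (np.float64(0.05), -0.05), (np.float64(0.08), -0.07), (np.float64(0.11), 0.13), (np.float64(0.14), -0.15), (np.float64(0.17), 0.03), (np.float64(0.2), 0.03), (np.float64(0.23), 0.05), (np.float64(0.26), 0.01), (np.float64(0.29), -0.06)]
ball 160.0 55.0 [0.5609 0.1867 0.16  ] (0.00022194291146923625, 675) 718 [0.5576 0.2072] 99.18902279699108
oak [[392  62   1   1   1]
 [382  65  27  40 428]
 [394  75   2   3   6]
 [380  76   1   4   4]
 [380  82   1   1   1]
 [380  93   5   8  12]
 [397 101   1   2   2]] [[392.      62.    ]
 [393.9509  86.4977]
 [394.5     76.    ]
 [380.      77.5   ]
 [380.      82.    ]
 [381.9167  96.9167]
 [397.     101.5   ]]
```

View pics/w1c.png

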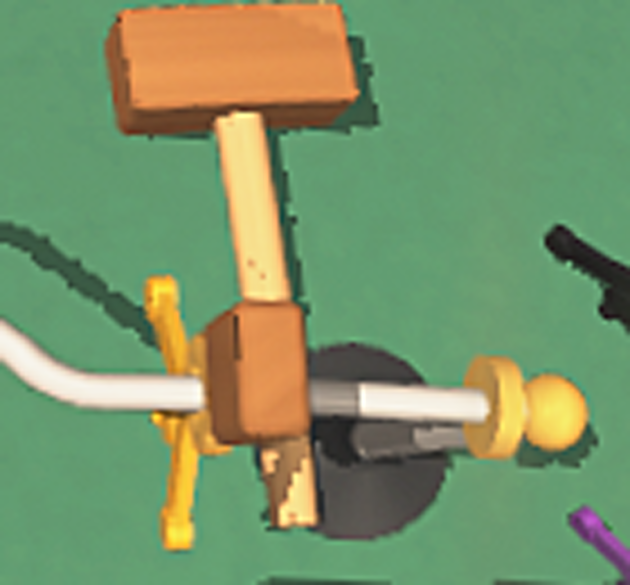

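The crop confirms it: brass ring and gilt corner piece on the steel rod, with the oak grip above. The top face of the grip centres at full-image (400.4,82.7). The rod fit has residuals of about 0.1 mm.

Run:
```python
from bench import r
from fit import *
np.set_printoptions(precision=4,suppress=True)
w=r.camera('wrist'); s=r.read_state()
g=onz(w,(400.4,82.7),.2155,True); print('grip top',g)
for c in [(238,303),(302,305),(310,438),(245,440)]: print(onz(w,(340+c[0]/4.5,c[1]/4.5),.2155,True))
P,T=curve(np.load('rod.npz')['p']); print(cKDTree(P).query(g[:2]),s['ee_pos'],s['eef_rot'],s['time'],s['joint_positions'])
# side camera check
c=r.camera('side'); print(pix(c,g),[ (round(o['score'],2),o['bbox']) for o in r.outline_of('grip','side')][:2])
i=cKDTree(P).query(g[:2])[1]
for k in range(i,len(P),20): print(k,P[k],np.degrees(T[k]).round(1),end=';')
```

```text
grip top [ 0.5146 -0.0475  0.2155]
[ 0.527  -0.0413  0.2155]
[ 0.5275 -0.0532  0.2155]
[ 0.5029 -0.0548  0.2155]
[ 0.5019 -0.0426  0.2155]
(0.0013297891604936206, 168) [0.4136 0.0168 0.3135] [ 1.     -0.0001 -0.     -0.    ] 3.35 [ 0.4406 -0.162  -0.5144  1.8114 -0.0799  1.4719 -1.6313]
[347.1029 193.877 ] [(0.71, [335.4, 207.8, 6.1, 30.4]), (0.68, [344.6, 211.9, 22.5, 33.1])]
168 [ 0.5159 -0.0474] 91.5;188 [ 0.5157 -0.0374] 91.5;208 [ 0.5154 -0.0274] 91.5;228 [ 0.516  -0.0174] 76.5;248 [ 0.5202 -0.0083] 54.5;268 [ 0.5261 -0.0001] 54.5;288 [0.5319 0.0081] 54.5;308 [0.5378 0.0163] 54.5;328 [0.5436 0.0245] 54.5;348 [0.5495 0.0326] 54.5;368 [0.5553 0.0408] 54.5;388 [0.5611 0.049 ] 54.5;408 [0.567  0.0572] 54.5;428 [0.5728 0.0654] 54.5;448 [0.5771 0.0744] 76.3;468 [0.5775 0.0843] 99.2;488 [0.5759 0.0942] 99.2;508 [0.5743 0.104 ] 99.2;528 [0.5727 0.1139] 99.2;548 [0.5711 0.1238] 99.2;568 [0.5695 0.1337] 99.2;588 [0.5679 0.1435] 99.2;608 [0.5663 0.1534] 99.2;628 [0.5647 0.1633] 99.2;648 [0.5631 0.1731] 99.2;668 [0.5615 0.183 ] 99.2;688 [0.5599 0.1929] 99.2;708 [0.5583 0.2028] 99.2;
```

```bash
python3 -m pendant '[[0.034,0.0215,0,-0.026],[0.034,0.0215,0,0],[0.034,0.0215,0,0],[0,0,0.02,0],[0,0,0.02,0],[0,0,0,0],[0,0,0,0]]' 1 10
python3 - <<'E'
from bench import r
from fit import *
w=r.camera('wrist'); print(r.read_state()['joint_positions'].round(3)); a=w['img'][100:400,170:470,::-1]; cv2.imwrite('pics/w2.png',cv2.resize(a,(600,600)))
print(pix(w,(.5146,-.0475,.2155),True))
E
```

```text
time: 4.03
ee_pos: [0.5161, -0.0457, 0.2731]
eef_rot: [1.0, 0.013, -0.001, -0.0]
ft_force: [0.1, -1.0, 0.3]
width: 0.0866
grip_force: 0.0
[ 0.455  0.108 -0.488  1.655  0.052  1.39  -1.584]
[323.05367733 221.56826132]
```

View pics/w2.png

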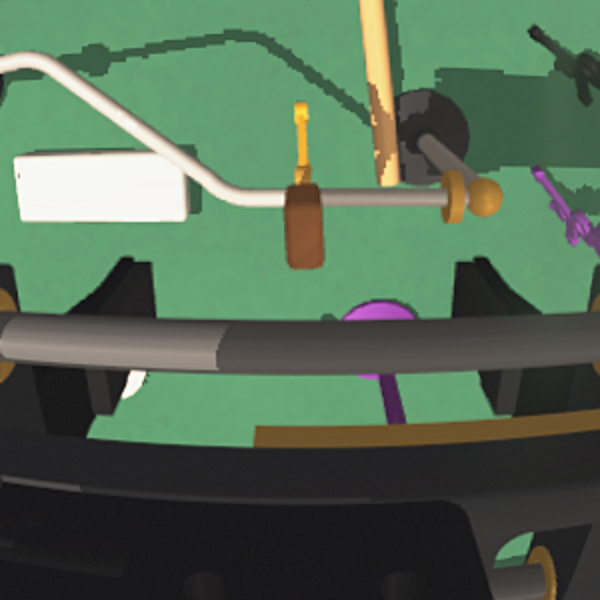

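```bash
python3 -m pendant '[[-0.001,0.0018,0.0195,0],[0,0,0.0195,0],[0,0,0.0195,0],[0,0,0.0195,0],[0,0,0,0],[0,0,0,0]]' 1 12 && python3 -m pendant '[[0,0,0,0],[0,0,0,0],[0,0,0,0],[0,0,0,0]]' 0.3 12 && python3 -m pendant '[[0,0,0,0],[0,0,0,0],[0,0,0,0],[0,0,0,0],[0,0,0,0],[0,0,0,0]]' 0 12
```

```text
time: 4.58
ee_pos: [0.5158, -0.0475, 0.1968]
eef_rot: [1.0, 0.013, 0.0, 0.0]
ft_force: [0.6, 0.7, 0.2]
width: 0.0866
grip_force: 0.0
time: 4.92
ee_pos: [0.5161, -0.0476, 0.1965]
eef_rot: [1.0, 0.013, 0.001, 0.0]
ft_force: [-1.0, 0.3, 0.2]
width: 0.0679
grip_force: 0.0
time: 5.42
ee_pos: [0.5157, -0.0476, 0.1955]
eef_rot: [1.0, 0.013, -0.0, 0.0]
ft_force: [0.3, -0.3, 0.1]
width: 0.0282
grip_force: 0.0
```

```bash
python3 -m pendant '[[0,0,0,0],[0,0,0,0],[0,0,0,0],[0,0,0,0],[0,0,0,0],[0,0,0,0]]'
python3 - <<'E'
from bench import r
for _ in range(6):
    r.camera('wrist'); s=r.read_state(); print(s['ft_force'].round(2),s['torque'].round(3),s['ee_pos'].round(4))
E
```

```text
time: 5.92
ee_pos: [0.5157, -0.0475, 0.1956]
eef_rot: [1.0, 0.013, 0.0, 0.0]
ft_force: [-0.6, 0.3, 0.3]
width: 0.014
grip_force: 12.0
[ 0.69  0.09 -0.05] [0.203 0.067 0.003] [ 0.5157 -0.0476  0.1956]
[0.49 0.74 0.23] [0.205 0.093 0.027] [ 0.5157 -0.0476  0.1956]
[-0.46  0.04  0.72] [ 0.235 -0.026  0.043] [ 0.5157 -0.0476  0.1956]
[-0.12  0.39  0.71] [0.225 0.019 0.028] [ 0.5157 -0.0476  0.1956]
[0.06 1.03 0.36] [0.207 0.    0.01 ] [ 0.5157 -0.0476  0.1956]
[0.12 0.54 0.16] [0.207 0.003 0.068] [ 0.5157 -0.0476  0.1956]
```

```bash
python3 -m pendant '[[0,0,-0.0008,0],[0,0,-0.0008,0],[0,0,-0.0009,0],[0,0,0,0]]' && python3 -m pendant '[[0,-0.003,0,0],[0,-0.003,0,0],[0,-0.003,0,0],[0,0,0,0],[0,0,0,0]]' && python3 -m pendant '[[0,-0.003,0,0],[0,-0.003,0,0],[0,-0.003,0,0],[0,-0.003,0,0],[0,0,0,0],[0,0,0,0]]'
cat > st.py <<'E'
from bench import r
import numpy as np
from fit import *
f=[];t=[]
for _ in range(5): r.camera('wrist'); s=r.read_state(); f.append(s['ft_force']); t.append(s['torque'])
print('F',np.mean(f,0).round(2),'M',np.mean(t,0).round(3),s['ee_pos'].round(4),'g',s['grip_force'],s['width'],'t',s['time'])
P,T=curve(np.load('rod.npz')['p']); d,i=cKDTree(P).query(s['ee_pos'][:2]); v=s['ee_pos'][:2]-P[i]
x=R.from_quat(s['eef_rot']).apply([1,0,0]); h=np.degrees(np.arctan2(x[1],x[0]))+90
print('arc',i*5e-4,'right mm',1e3*(v@[np.sin(T[i]),-np.cos(T[i])]),'rodhead',np.degrees(T[i]),'toolhead',h,'j7',s['joint_positions'][6])
fw=np.array([np.cos(np.radians(h)),np.sin(np.radians(h))]); F=np.mean(f,0)
print('fwdF',F[:2]@fw,'rightF',F[:2]@[fw[1],-fw[0]])
E
python3 st.py
```

```text
time: 6.55
ee_pos: [0.5157, -0.0477, 0.1982]
eef_rot: [1.0, 0.013, 0.0, 0.0]
ft_force: [-1.1, -0.3, -1.9]
width: 0.0136
grip_force: 12.0
time: 6.97
ee_pos: [0.5154, -0.0383, 0.1981]
eef_rot: [1.0, 0.013, 0.0, 0.0]
ft_force: [-0.8, -0.4, -1.8]
width: 0.0137
grip_force: 12.0
time: 7.47
ee_pos: [0.5152, -0.0264, 0.1981]
eef_rot: [1.0, 0.013, 0.0, 0.0]
ft_force: [-0.7, -0.6, -1.1]
width: 0.0139
grip_force: 12.0
F [ 0.   -0.03 -1.64] M [0.02  0.039 0.014] [ 0.5151 -0.0268  0.198 ] g 11.999184771557339 0.013896225652524307 t 7.7167
arc 0.1045 right mm -0.2442970221399963 rodhead 91.5103611535917 toolhead 91.47428401788153 j7 -1.642364721695224
fwdF -0.02976179999804267 rightF 0.0003079862718426974
```

```bash
python3 -m pendant '[[0,-0.003,0,0],[0.0001,-0.0027,0,0.108],[0.0001,-0.0027,0,0.108],[0.0002,-0.0027,0,0.108],[0,0,0,0],[0,0,0,0]]' && python3 st.py
```

```text
time: 8.22
ee_pos: [0.5161, -0.0154, 0.198]
eef_rot: [0.989, -0.147, 0.0, 0.0]
ft_force: [-0.6, -1.0, -1.6]
width: 0.0139
grip_force: 12.0
F [-0.23  0.05 -0.96] M [0.047 0.031 0.028] [ 0.5161 -0.0158  0.198 ] g 11.999202542938292 0.014038379739117797 t 8.4667
arc 0.1155 right mm -0.32699592066008687 rodhead 72.98835453738859 toolhead 73.00767258870921 j7 -1.9841151575590854
fwdF -0.018548828127348295 rightF -0.23246379496227706
```

```bash
python3 -m pendant '[[0.0002,-0.0027,0,0.108],[0.0002,-0.0027,0,0.108],[0.0002,-0.0027,0,0.108],[0,-0.003,0,0],[0,0,0,0],[0,0,0,0]]' && python3 st.py
```

```text
time: 8.97
ee_pos: [0.5216, -0.0059, 0.198]
eef_rot: [0.953, -0.304, 0.0, 0.0]
ft_force: [-0.0, 0.9, -1.4]
width: 0.0144
grip_force: 12.0
F [-0.03  0.4  -1.6 ] M [0.056 0.023 0.029] [ 0.5216 -0.0062  0.198 ] g 11.999211010406725 0.013607321267425598 t 9.2167
arc 0.1265 right mm -0.14423348178692744 rodhead 54.466347921185466 toolhead 54.41433970515981 j7 -2.328282828825733
fwdF 0.3081147656587524 rightF -0.2557468627989673
```

```bash
python3 -m pendant '[[0,-0.004,0,0],[0,-0.004,0,0],[0,-0.004,0,0],[0,-0.004,0,0],[0,-0.004,0,0],[0,-0.004,0,0],[0,0,0,0],[0,0,0,0]]' && python3 st.py
```

```text
time: 9.88
ee_pos: [0.5356, 0.0138, 0.198]
eef_rot: [0.952, -0.306, -0.0, 0.0]
ft_force: [-0.5, 0.3, -2.1]
width: 0.0138
grip_force: 12.0
F [-0.15 -0.16 -1.16] M [ 0.092  0.047 -0.005] [0.5356 0.0132 0.1981] g 11.999262096360326 0.013845765434426258 t 10.1333
arc 0.1505 right mm -0.04336094675320701 rodhead 54.466347921185466 toolhead 54.341000731997035 j7 -2.3771023172236196
fwdF -0.21621556094710853 rightF -0.02367075821663256
```

```bash
python3 -m pendant '[[0,-0.004,0,0],[0,-0.004,0,0],[0,-0.004,0,0],[0,-0.004,0,0],[0,-0.004,0,0],[0,-0.004,0,0],[0,0,0,0],[0,0,0,0]]' && python3 st.py
```

```text
time: 10.8
ee_pos: [0.5496, 0.0333, 0.1979]
eef_rot: [0.952, -0.306, -0.0, -0.0]
ft_force: [0.3, 0.0, -1.1]
width: 0.0139
grip_force: 12.0
F [ 0.29 -0.02 -1.58] M [ 0.093  0.045 -0.005] [0.5495 0.0327 0.1981] g 11.99932751536835 0.013892732000775159 t 11.05
arc 0.17400000000000002 right mm -0.0014074065197050617 rodhead 54.466347921185466 toolhead 54.342581580475 j7 -2.422719838008619
fwdF 0.14903013778597413 rightF 0.24889293873806087
```

```bash
python3 -m pendant '[[0,-0.004,0,0],[0,-0.004,0,0],[0,-0.004,0,0],[0,-0.004,0,0],[0,-0.004,0,0],[0,-0.004,0,0],[0,0,0,0],[0,0,0,0]]' && python3 st.py
```

```text
time: 11.72
ee_pos: [0.5636, 0.0528, 0.1979]
eef_rot: [0.952, -0.306, -0.0, 0.0]
ft_force: [0.4, 0.2, -1.3]
width: 0.0135
grip_force: 12.0
F [ 0.2   0.14 -1.38] M [ 0.076  0.014 -0.019] [0.5635 0.0523 0.1981] g 11.999297401634976 0.014118694780545376 t 11.9667
arc 0.198 right mm 0.048548627712022896 rodhead 54.466347921185466 toolhead 54.343206403308244 j7 -2.466067438364337
fwdF 0.22917022877048318 rightF 0.08778988444175709
```

```bash
python3 -m pendant '[[0,-0.004,0,0],[0,-0.004,0,0],[0,-0.004,0,0],[0,-0.004,0,0],[0,0,0,0],[0,0,0,0]]' && python3 st.py
```

```text
time: 12.47
ee_pos: [0.573, 0.0659, 0.198]
eef_rot: [0.952, -0.306, -0.0, -0.0]
ft_force: [0.2, -0.5, -1.5]
width: 0.014
grip_force: 12.0
F [-0.13  0.04 -1.32] M [ 0.091  0.044 -0.012] [0.5728 0.0653 0.198 ] g 11.999224180472083 0.013841749044318036 t 12.7167
arc 0.214 right mm 0.04528324595317301 rodhead 54.466347921185466 toolhead 54.347966723528366 j7 -2.4932567360102853
fwdF -0.048343863169822074 rightF -0.12907665145297886
```

```bash
python3 -m pendant '[[0,-0.0015,0,0],[-0.0001,-0.0028,0,-0.1115],[-0.0002,-0.0028,0,-0.1115],[-0.0001,-0.0028,0,-0.1115],[0,0,0,0],[0,0,0,0]]' && python3 st.py
```

```text
time: 13.22
ee_pos: [0.5775, 0.0742, 0.198]
eef_rot: [0.989, -0.145, -0.0, -0.0]
ft_force: [-0.2, -0.3, -1.7]
width: 0.0138
grip_force: 12.0
F [-0.3   0.25 -1.97] M [0.06  0.024 0.009] [0.5775 0.074  0.1981] g 11.999290647218004 0.013818815758707819 t 13.4667
arc 0.224 right mm 0.509420086740891 rodhead 76.25431773247539 toolhead 73.41674118196923 j7 -2.188947490099071
fwdF 0.14904134252528864 rightF -0.3579470767368153
```

```bash
python3 -m pendant '[[-0.0002,-0.0028,0,-0.1115],[-0.0001,-0.0028,0,-0.1115],[-0.0002,-0.0028,0,-0.1115],[-0.0001,-0.0028,0,-0.1115],[0,-0.003,0,0],[0,0,0,0],[0,0,0,0]]' && python3 st.py
```

```text
time: 14.05
ee_pos: [0.5777, 0.0883, 0.198]
eef_rot: [0.997, 0.077, 0.0, 0.0]
ft_force: [0.7, -0.1, -1.7]
width: 0.0144
grip_force: 12.0
F [-0.29  0.06 -1.43] M [ 0.01   0.004 -0.002] [0.5778 0.0881 0.198 ] g 11.999289288651198 0.013734407282144392 t 14.3
arc 0.23750000000000002 right mm 0.9274201999837346 rodhead 99.18902279699108 toolhead 99.00075375410103 j7 -1.7856307846322574
fwdF 0.10689553569149786 rightF -0.27309114382625876
```

```bash
python3 -m pendant '[[-0.0003,-0.005,0,0],[-0.0003,-0.005,0,0],[-0.0002,-0.005,0,0],[0,-0.005,0,0],[0,-0.005,0,0],[0,-0.005,0,0],[0,0,0,0],[0,0,0,0]]' && python3 st.py
```

```text
time: 14.97
ee_pos: [0.5722, 0.1182, 0.198]
eef_rot: [0.997, 0.08, 0.0, 0.0]
ft_force: [-0.1, 0.1, -1.2]
width: 0.014
grip_force: 12.0
F [-0.05  0.29 -1.14] M [0.019 0.027 0.009] [0.5723 0.1174 0.198 ] g 11.999292969703674 0.013945632995189323 t 15.2167
arc 0.2675 right mm 0.2279695439037921 rodhead 99.18902279699108 toolhead 99.0481687933143 j7 -1.8395362331463458
fwdF 0.29752048949346654 rightF -0.0036294198494351065
```

```bash
python3 -m pendant '[[0,-0.005,0,0],[0,-0.005,0,0],[0,-0.005,0,0],[0,-0.005,0,0],[0,-0.005,0,0],[0,-0.005,0,0],[0,-0.005,0,0],[0,0,0,0]]' && python3 st.py
```

```text
time: 15.88
ee_pos: [0.5663, 0.1539, 0.1981]
eef_rot: [0.997, 0.08, 0.0, -0.0]
ft_force: [-0.1, 0.6, -1.2]
width: 0.014
grip_force: 12.0
F [ 0.08  0.04 -1.59] M [ 0.011  0.018 -0.014] [0.5668 0.1519 0.198 ] g 11.999282272299752 0.013849553892999772 t 16.1333
arc 0.3025 right mm 0.31470890893595976 rodhead 99.18902279699108 toolhead 99.05074436084077 j7 -1.9047903780101179
fwdF 0.022854535739681547 rightF 0.08757518940432295
```

```bash
python3 -m pendant '[[0,-0.004,0,0],[0,-0.004,0,0],[0,-0.003,0,0],[0,-0.002,0.001,0],[0,0,0.001,0],[0,0,0.0003,0],[0,0,0,0],[0,0,0,0]]' && python3 st.py
```

```text
time: 16.8
ee_pos: [0.5647, 0.165, 0.1957]
eef_rot: [0.997, 0.079, 0.0, 0.0]
ft_force: [0.7, 0.3, -0.9]
width: 0.0143
grip_force: 12.0
F [-0.06 -0.05 -1.34] M [0.02  0.005 0.015] [0.5647 0.165  0.1957] g 11.999094423372298 0.013741802466803742 t 17.05
arc 0.3155 right mm 0.3107186385737031 rodhead 99.18902279699108 toolhead 99.06593658523387 j7 -1.9301955096896093
fwdF -0.04423778137020939 rightF -0.06772000412100161
```

```bash
python3 -m pendant '[[0,-0.0015,0.0002,0],[0,-0.0015,0,0],[0,-0.0015,0,0],[0,0,0,0],[0,0,0,0]]' && python3 st.py && python3 -m pendant '[[0,-0.0006,0,0],[0,0,0,0],[0,-0.0006,0,0],[0,0,0,0],[0,0,0,0]]' && python3 st.py
```

```text
time: 17.47
ee_pos: [0.5639, 0.1701, 0.1956]
eef_rot: [0.997, 0.079, 0.0, -0.0]
ft_force: [0.0, 0.3, 0.4]
width: 0.0139
grip_force: 12.0
F [-0.23  0.85  0.01] M [0.251 0.045 0.007] [0.5639 0.1699 0.1956] g 11.99982418329455 0.014065955415546885 t 17.7167
arc 0.3205 right mm 0.29392317205315577 rodhead 99.18902279699108 toolhead 99.09394669892421 j7 -1.9386570352297823
fwdF 0.8732499235524332 rightF -0.08847178973223448
time: 18.13
ee_pos: [0.5639, 0.1705, 0.1956]
eef_rot: [0.997, 0.079, 0.0, 0.0]
ft_force: [0.7, -1.0, 1.3]
width: 0.0136
grip_force: 12.0
F [ 0.18 -1.75  1.42] M [-0.359 -0.037  0.006] [0.5639 0.1707 0.1956] g 12.000165399222169 0.013789263967839308 t 18.3833
arc 0.3215 right mm 0.3654678121514494 rodhead 99.18902279699108 toolhead 99.06950806106346 j7 -1.9409412817392
fwdF -1.759489450449616 rightF -0.0958306791677449
```

```bash
python3 -m pendant '[[0,-0.0003,0,0],[0,0,0,0],[0,0,0,0]]' && python3 st.py
python3 - <<'E'
from bench import r
import cv2,numpy as np
a=r.camera('side')['img'][190:270,270:370,::-1]; b=r.camera('scene')['img'][120:200,390:490,::-1]
a,b=[cv2.resize(k,(390,312),interpolation=cv2.INTER_CUBIC) for k in (a,b)]
w=r.camera('wrist')['img'][130:290,220:420,::-1]; w=cv2.resize(w,(350,280))
c=np.zeros((592,780,3),np.uint8); c[:312,:390]=a; c[:312,390:]=b; c[312:,:350]=w; cv2.imwrite('pics/home.png',c)
E
```

```text
time: 18.63
ee_pos: [0.5637, 0.1711, 0.1956]
eef_rot: [0.997, 0.079, 0.0, 0.0]
ft_force: [0.3, -2.4, 1.0]
width: 0.014
grip_force: 12.0
F [ 0.47 -1.31  1.54] M [-0.331 -0.07   0.008] [0.5638 0.1712 0.1956] g 11.999916631320957 0.013749087526959915 t 18.8833
arc 0.322 right mm 0.338442044468864 rodhead 99.18902279699108 toolhead 99.08415054193357 j7 -1.9414777065003161
fwdF -1.3630554928790262 rightF 0.2590231293218438
```

View pics/home.png

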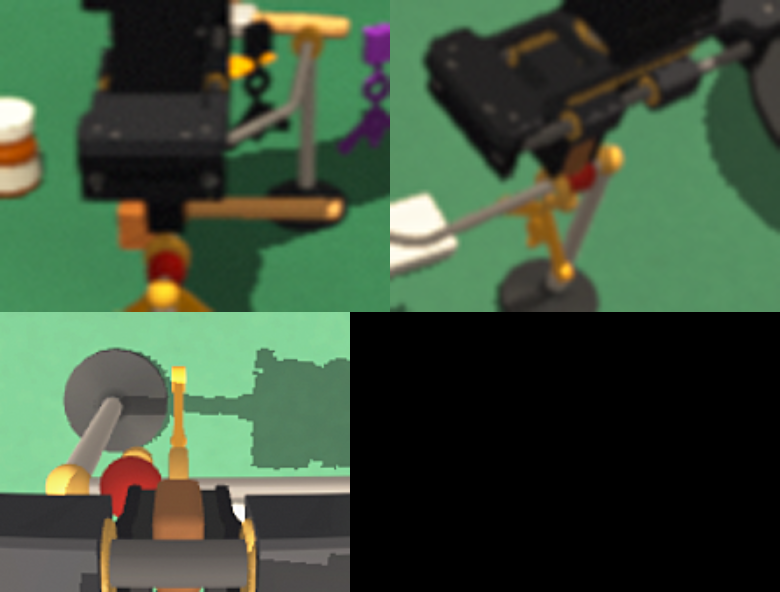

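The wrist view (bottom left) still shows a gap of a few mm between the ring (178,462) and the red ball (131,485), so the 1.5 N I felt was friction on the rod. I'll ease the height slightly and continue.

```bash
python3 -m pendant '[[0,0,-0.0002,0],[0,0,0,0],[0,0,0,0]]' && python3 st.py && python3 -m pendant '[[0,-0.0005,0,0],[0,-0.0005,0,0],[0,0,0,0],[0,0,0,0]]' && python3 st.py
```

```text
time: 19.28
ee_pos: [0.5636, 0.1713, 0.1956]
eef_rot: [0.997, 0.079, -0.0, -0.0]
ft_force: [0.2, -0.4, -0.6]
width: 0.0139
grip_force: 12.0
F [ 0.36 -0.24 -0.24] M [-0.073 -0.074  0.004] [0.5636 0.1712 0.1957] g 11.999211660004221 0.013760502633337718 t 19.5333
arc 0.322 right mm 0.22517971491369004 rodhead 99.18902279699108 toolhead 99.0885186390738 j7 -1.9414242125317285
fwdF -0.2918761458025093 rightF 0.3178064703134223
time: 19.87
ee_pos: [0.5635, 0.1722, 0.1957]
eef_rot: [0.997, 0.079, -0.0, 0.0]
ft_force: [-0.2, -0.7, -0.3]
width: 0.0139
grip_force: 12.0
F [-0.25 -0.18 -0.48] M [-0.017  0.047 -0.013] [0.5635 0.1722 0.1957] g 11.999277691938914 0.01371040112065953 t 20.1167
arc 0.323 right mm 0.22214550453715037 rodhead 99.18902279699108 toolhead 99.08705322186147 j7 -1.9432897212921265
fwdF -0.14266175195320716 rightF -0.27233343511811947
```

Now it slides freely with the rod just touching. I'll keep feeling forward in small steps.

```bash
python3 -m pendant '[[0,-0.0005,0,0],[0,-0.0005,0,0],[0,0,0,0],[0,0,0,0]]' && python3 st.py && python3 -m pendant '[[0,-0.0004,0,0],[0,-0.0004,0,0],[0,0,0,0],[0,0,0,0]]' && python3 st.py
```

```text
time: 20.45
ee_pos: [0.5634, 0.1732, 0.1957]
eef_rot: [0.997, 0.079, -0.0, -0.0]
ft_force: [-0.1, 0.1, -0.6]
width: 0.0141
grip_force: 12.0
F [-0.24 -0.04 -1.14] M [ 0.064  0.032 -0.01 ] [0.5634 0.1731 0.1957] g 11.999228381901048 0.01380154053189838 t 20.7
arc 0.324 right mm 0.2806918121023213 rodhead 99.18902279699108 toolhead 99.08256814622264 j7 -1.9451615509552367
fwdF -0.00478224623509596 rightF -0.23986833854520712
time: 21.03
ee_pos: [0.5633, 0.1739, 0.1957]
eef_rot: [0.997, 0.079, -0.0, 0.0]
ft_force: [0.1, 0.2, -1.1]
width: 0.0136
grip_force: 12.0
F [ 0.06 -0.05 -1.12] M [ 0.017  0.009 -0.018] [0.5633 0.1739 0.1957] g 11.999391076387838 0.01385047515061457 t 21.2833
arc 0.3245 right mm 0.29406195809518626 rodhead 99.18902279699108 toolhead 99.08224639096218 j7 -1.946659344810761
fwdF -0.06316178300665252 rightF 0.04919693303972996
```

```bash
python3 -m pendant '[[0,-0.0004,0,0],[0,-0.0004,0,0],[0,0,0,0],[0,0,0,0]]' && python3 st.py && python3 -m pendant '[[0,-0.0003,0,0],[0,-0.0002,0,0],[0,0,0,0],[0,0,0,0]]' && python3 st.py
```

```text
time: 21.62
ee_pos: [0.5632, 0.1743, 0.1957]
eef_rot: [0.997, 0.079, -0.0, 0.0]
ft_force: [-0.5, -2.2, -0.6]
width: 0.0138
grip_force: 12.0
F [ 0.31 -2.52 -1.03] M [-0.599 -0.054  0.005] [0.5632 0.1744 0.1957] g 12.002676394331502 0.013919691350190644 t 21.8667
arc 0.325 right mm 0.29187302407573995 rodhead 99.18902279699108 toolhead 99.06409051544604 j7 -1.9481765511785099
fwdF -2.5374510151711003 rightF -0.08723191988541952
time: 22.2
ee_pos: [0.5632, 0.1746, 0.1957]
eef_rot: [0.997, 0.079, -0.0, 0.0]
ft_force: [0.7, -5.8, -1.1]
width: 0.0139
grip_force: 12.0
F [ 0.67 -5.53 -0.87] M [-1.286 -0.135  0.006] [0.5632 0.1746 0.1957] g 12.012358039582978 0.013994084606811907 t 22.45
arc 0.3255 right mm 0.32615878817363336 rodhead 99.18902279699108 toolhead 99.05412025061905 j7 -1.9490562154209972
fwdF -5.567745402822943 rightF -0.20752446712442274
```

```bash
python3 -m pendant '[[0,0.0002,0,0],[0,0.0002,0.0002,0],[0,0,0,0],[0,0,0,0]]' && python3 st.py
```

```text
time: 22.78
ee_pos: [0.5632, 0.1745, 0.1956]
eef_rot: [0.997, 0.079, 0.0, 0.0]
ft_force: [-0.6, -5.3, 0.6]
width: 0.0139
grip_force: 12.0
F [ 0.36 -5.28  0.19] M [-1.305 -0.042  0.02 ] [0.5632 0.1745 0.1956] g 12.011461198661664 0.014150207005963329 t 23.0333
arc 0.3255 right mm 0.3496180854617139 rodhead 99.18902279699108 toolhead 99.07115092544547 j7 -1.9483983975375174
fwdF -5.266911427522551 rightF -0.47243576249817465
```

```bash
python3 -m pendant '[[0,0.0003,0,0],[0,0.0001,0,0],[0,0,0,0],[0,0,0,0]]' && python3 st.py
```

```text
time: 23.37
ee_pos: [0.5632, 0.1745, 0.1957]
eef_rot: [0.997, 0.079, 0.0, -0.0]
ft_force: [1.4, -4.4, 0.4]
width: 0.014
grip_force: 12.0
F [ 0.46 -4.34  0.93] M [-1.005 -0.031  0.022] [0.5632 0.1744 0.1956] g 12.00652238137991 0.013845671924771118 t 23.6167
arc 0.3255 right mm 0.33257854013215987 rodhead 99.18902279699108 toolhead 99.08622458187673 j7 -1.9476878485452678
fwdF -4.355199470183014 rightF -0.23443283007237609
```

```bash
python3 -m pendant '[[0,0.0003,0,0],[0,0.0002,0,0],[0,0,0,0],[0,0,0,0]]' && python3 st.py
```

```text
time: 23.95
ee_pos: [0.5632, 0.1743, 0.1956]
eef_rot: [0.997, 0.079, 0.0, -0.0]
ft_force: [0.2, -1.3, 1.5]
width: 0.0137
grip_force: 12.0
F [ 0.25 -1.79  0.78] M [-0.322  0.006  0.01 ] [0.5633 0.1742 0.1956] g 11.999575756781269 0.01377141460412276 t 24.2
arc 0.325 right mm 0.338191248674445 rodhead 99.18902279699108 toolhead 99.10028861433769 j7 -1.9467424248611016
fwdF -1.8118932749834324 rightF -0.0337010470198718
```

```bash
python3 -m pendant '[[0,0,0,0],[0,0,0,0]]' - 3 && python3 -m pendant '[[0,0,0,0],[0,0,0,0],[0,0,0,0],[0,0,0,0],[0,0,0,0],[0,0,0,0],[0,0,0,0],[0,0,0,0]]' 0.5 && python3 -m pendant '[[0,0,-0.005,0],[0,0,-0.01,0],[0,0,-0.015,0],[0,0,-0.02,0],[0,0,-0.02,0],[0,0,-0.02,0],[0,0,-0.02,0],[0,0,0,0]]' && python3 -m pendant '[[-0.025,0,0,0],[-0.025,0,0,0],[-0.025,0,0,0],[-0.025,0,0,0],[0,0,0,0],[0,0,0,0]]'
python3 - <<'E'
from bench import r
from h import *
w=r.camera('wrist'); u=pix(w,(.561,.187,.16),True).astype(int); print(u)
def crop(im,x,y,s): 
    y=max(y,s); return cv2.resize(im[y-s:y+s,x-s:x+s,::-1],(390,390),interpolation=cv2.INTER_CUBIC)
a=crop(w['img'],int(u[0]),int(u[1]),45); b=crop(r.camera('scene')['img'],440,165,35)
cv2.imwrite('pics/end.png',np.hstack([a,b]))
E
```

```text
time: 24.37
ee_pos: [0.5633, 0.1742, 0.1956]
eef_rot: [0.997, 0.079, 0.0, -0.0]
ft_force: [0.1, 0.5, 1.3]
width: 0.0139
grip_force: 3.0
time: 25.03
ee_pos: [0.5633, 0.1739, 0.1955]
eef_rot: [0.997, 0.079, 0.0, 0.0]
ft_force: [0.1, -0.1, -0.8]
width: 0.0433
grip_force: 0.0
time: 25.7
ee_pos: [0.5644, 0.1747, 0.3108]
eef_rot: [0.997, 0.079, 0.003, -0.001]
ft_force: [0.1, 0.2, 0.5]
width: 0.0434
grip_force: 0.0
time: 26.2
ee_pos: [0.4641, 0.158, 0.3066]
eef_rot: [0.997, 0.079, 0.001, 0.001]
ft_force: [-0.0, 0.2, 0.4]
width: 0.0435
grip_force: 0.0
[306  87]
```

View pics/end.png

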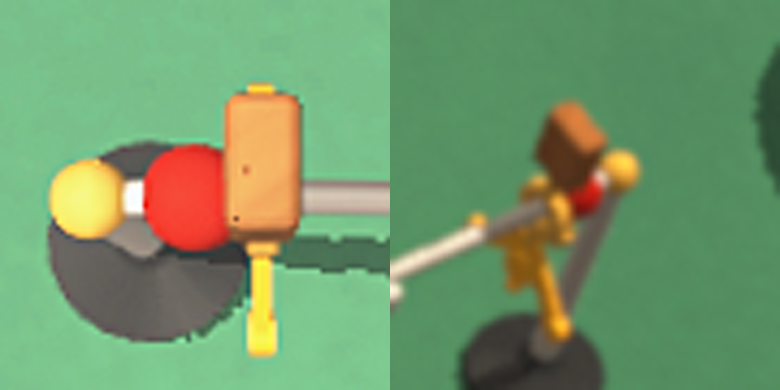

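```bash
python3 -m pendant '[[0,0,0.02,0],[0,0,0.02,0],[0,0,0.02,0],[0,0,0.015,0],[0,0,0,0],[0,0,0,0]]'
python3 - <<'E'
from bench import r
from h import *
np.set_printoptions(precision=4,suppress=True)
w=r.camera('wrist'); im=w['img']; cv2.imwrite('pics/w9.png',im[...,::-1])
u=pix(w,(.561,.180,.165),True).astype(int); print(u)
x0,y0=max(u[0]-50,0),max(u[1]-40,0); print(x0,y0)
cv2.imwrite('pics/w9c.png',cv2.resize(im[y0:y0+80,x0:x0+100,::-1],None,fx=7,fy=7,interpolation=cv2.INTER_CUBIC))
E
```

```text
time: 26.8
ee_pos: [0.4647, 0.1582, 0.2303]
eef_rot: [0.997, 0.079, -0.001, -0.0]
ft_force: [0.1, 0.2, 0.4]
width: 0.0436
grip_force: 0.0
[311  78]
261 38
```

View pics/w9c.png

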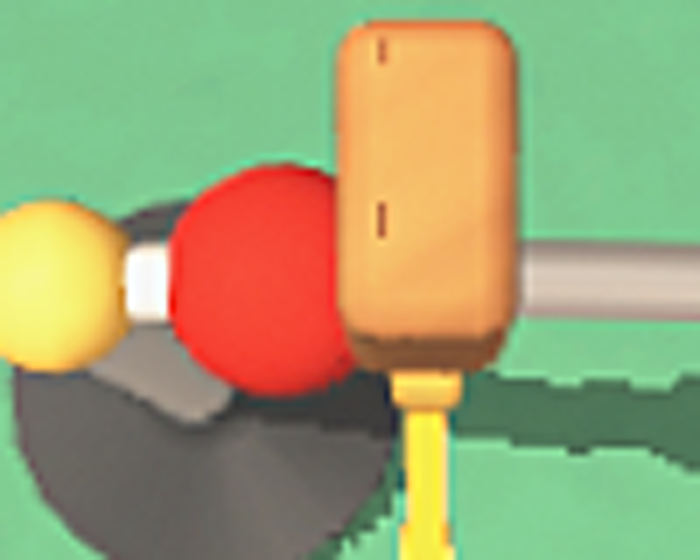

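In this close view the ball's centre is at (284,279) and the ring's at (426,388), 14.7 mm apart along the rod. That matches the geometry of a hanging ring touching the ball (√(12²−4²)+3.5 = 14.8 mm), so it is home. Handing in.

```bash
python3 -c "
from bench import r
print(r.close_job())"
```

```text
the job is handed in; nothing more can be done
None
```

The carrier now hangs at the red stop ball: I slid it round both bends, pressed it up with about 5.5 N at most at the wrist (limit 8 N), let go, and handed the job in at about 27 s; the last view puts its ring about 14.7 mm from the ball's centre, which fits contact while hanging, though the brief says about 14 mm.

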